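# Put the check weights back in their case in order of size

### The job

The balance check is done: put the four steel check weights from the mat back into the weight case, in order of size along the row, the largest weight in the largest well and so on down to the smallest in the smallest well. Set each one down gently, without dropping it, so that it stands upright on the floor of its well, and leave the crucible and the sample jar standing where they are.

Things in the scene. Friction and masses are not known exactly. Their poses are not given: they have to be found in the camera images.
- weight_500: the largest of four loose polished steel check weights (500 g), a knobbed cylinder standing on a blue mat 3 mm thick: plain body 38 mm across and 44 mm high, then a neck 22 mm across and 6 mm high, then a flat-topped round knob 34 mm across up to the full height of 62 mm. Lift it by the knob. Origin: centre of its underside; z up along its axis
- weight_200: the second largest of four loose polished steel check weights (200 g), a knobbed cylinder standing on a blue mat 3 mm thick: plain body 28 mm across and 31.5 mm high, then a neck 16 mm across and 5 mm high, then a flat-topped round knob 25 mm across up to the full height of 46 mm. Lift it by the knob. Origin: centre of its underside; z up along its axis
- weight_100: the second smallest of four loose polished steel check weights (100 g), a knobbed cylinder standing on a blue mat 3 mm thick: plain body 22 mm across and 25 mm high, then a neck 13 mm across and 4 mm high, then a flat-topped round knob 20 mm across up to the full height of 37 mm. Lift it by the knob. Origin: centre of its underside; z up along its axis
- weight_50: the smallest of four loose polished steel check weights (50 g), a knobbed cylinder standing on a blue mat 3 mm thick: plain body 18 mm across and 18 mm high, then a neck 10 mm across and 3 mm high, then a flat-topped round knob 16 mm across up to the full height of 28 mm. Lift it by the knob. Origin: centre of its underside; z up along its axis
- well_500: largest of four round wells in a row in the weight case: 50 mm across, 12 mm deep, dark floor, 2 mm chamfer at the mouth. Origin: centre of the well's floor, 6 mm above the bench; z up, y along the row towards the largest well. It lies at one end of the row. The case is a fixed blue box with a pale insert, 78 by 267 mm and 18 mm high, lying at any angle, left or right of the mat.
- well_200: second largest of four round wells in a row in the weight case: 40 mm across, 12 mm deep, dark floor, 2 mm chamfer at the mouth. Origin: centre of the well's floor, 6 mm above the bench; z up, y along the row towards the largest well. It is next to the largest in the row; the wells are 60 mm apart from centre to centre.
- well_100: second smallest of four round wells in a row in the weight case: 34 mm across, 12 mm deep, dark floor, 2 mm chamfer at the mouth. Origin: centre of the well's floor, 6 mm above the bench; z up, y along the row towards the largest well. It lies between the second largest and the smallest.
- well_50: smallest of four round wells in a row in the weight case: 30 mm across, 12 mm deep, dark floor, 2 mm chamfer at the mouth. Origin: centre of the well's floor, 6 mm above the bench; z up, y along the row towards the largest well. It lies at the other end of the row from the largest.
- crucible: white porcelain crucible with lid, loose among the weights on the mat, 43 mm across at the lid, 48 mm high; to be left alone. Origin: centre of its underside; z up
- sample_jar: small amber jar with a red screw cap, loose among the weights on the mat, 38 mm across, 48 mm high; to be left alone. Origin: centre of its underside; z up
Things that resemble listed ones, but are neither listed nor needed, are in the scene too. Leave any brown or pink look-alike of the weight_100 alone.

How it is judged:
By the outcome, as a careful person would: the job done as asked, in the order asked, and still so for the second after the job is handed in, with the robot touching nothing.
It also fails if it takes over 96 s, if anything falls off the work surface, if the arm or the gripper's body presses on something with over 40 N, if the wrist force passes 120 N, or if a joint passes its speed limit or range.

### The arm

A 6-joint arm with a two-finger parallel gripper is mounted at the origin on the work surface. World frame = base frame: x ahead of the robot, y to its left, z up, the work surface at z = 0. Lengths are in m, angles in degrees, forces in N, time in s.
With the tool pointing down it reaches from about 0.4 to 0.825 m from the base axis. Payload 7 kg.
Tool frame: the origin (TCP) lies at the centre of the arm's flange, where the gripper is bolted on; the fingertips stand 178 mm ahead of it and the grasp point (between the pads) lies 159 mm ahead of it (r.tips_ahead is the z of the fingertips in the tool frame, in m); z points along the fingers, y is the line along which they close (so a half turn about z gives the same grasp; the last joint's range is limited). The gripper opens to 88 mm and grips with 3 to 60 N. Pads are 19 mm wide; open, the fingers measure 130 mm over their backs; the gripper's body (78 mm by 193 mm) begins 47 mm behind the grasp point.
Start: joints at [80.621, 20.546, 0.682, 0, -70.136, -16.507], TCP at [0.295, 0.607, 0.405] pointing down, gripper open.
Joint ranges: [-176.03, 176.03], [-82.01, 121.73], [-58.28, 71.71], [-173.87, 95.51], [-174.79, -0.11], [-173.66, 173.66]. Speed limits (degrees/s): [136.94, 136.94, 172.46, 180, 180, 180].

### API

Orientations are given as [roll, pitch, yaw] about the fixed x, y, z axes, in that order (R = Rz(yaw) Ry(pitch) Rx(roll)).
In Python, from plant import r gives the robot as it stands. The module is installed in compiled form; this text tells all that it offers.
- The arm moves only by the shell command python3 -m pendant 'ROWS' [FORCE]. ROWS is JSON, a list that holds one entry, the list of rows, each a list of 7 numbers: the shift along the tool's x, y, z in m, then the turn, a rotation vector about the tool's x, y, z in degrees, then the gripper command: -1 is shut, 1 is fully open, values between are in proportion. A call has 1 to 5 rows; each row is the pose to reach, as a shift and turn from the pose commanded when the call began, along the tool's axes at that moment; what a row does not reach only later rows make up. A row lasts 1/10 s, in which the tool goes at most 50 mm and 8.59 degrees, less where a joint would pass 70% of its speed; a pose out of reach is approached as far as the arm can. A call with a gripper value outside its range is refused whole. The fingers move at their own pace and stop on an object; FORCE is the grip in N (left out, the last holds). Time passes only in rows, so rows that repeat a pose let the fingers close. It gives the time, the measured TCP pose, the force, the opening and the grip force at its end, in the units of the state.
- r.get_state(): the state, without advancing time (a new reading comes with each control period).
- r.capture(name): name is "side" or "top"; returns the picture (384x512x3 uint8, red, green, blue); there is no depth.
- r.camera_params(name): a dict with "fx", "fy", "cx", "cy" (pixels), "dist_coeffs" ([k1, k2, p1, p2, k3] as OpenCV has them; the pictures are not rectified), "R" (3x3) and "t" (3): a world point X has camera coordinates R X + t. Camera axes: x right, y down, z forward; pixel columns grow to the right and rows downward; lengths in m; the calibration is good to about 2 mm. A picture is of the moment at which its call begins. camera_params takes no time and is no camera call.
- r.close_job(): hands the job in; it is judged then, once.
The state is a dict: "time_s": time; "joints": joint angles; "qd": joint speeds; "joint_torque": joint torques, N m; "tcp_pos": TCP position; "eef_rot": TCP orientation; "contact_force": force on the tool from outside, world axes, zero at the start; "moment": the same for the moment, N m; "gripper_width": finger opening in m; "gripper_force": force on a finger pad.
Only numpy, scipy, OpenCV 4.12 (cv2) and the standard library are available. Lean on these libraries where they do the work, as an engineer would, in place of code of your own. Each camera call takes 0.05 s, during which the arm holds its last target. There are 200 camera calls.

## Working session

There is one attempt and no reset: what is moved stays moved. The work goes in short steps, Python scripts to look and compute and a shell command to move; the robot and the scene stay as the last step left them, time stands still between calls to the robot, and variables do not carry over. Pictures are saved under pics/ and viewed, at most 14 in all, crops included, and the job is handed in when it is done.

```bash
mkdir -p pics
python3 - <<'E'
from plant import r
import cv2,numpy as np
for n in("top","side"):
    im=r.capture(n); cv2.imwrite(f"pics/{n}0.png",cv2.cvtColor(im,cv2.COLOR_RGB2BGR))
    p=r.camera_params(n);print(n,p["fx"],p["cx"],p["cy"],p["dist_coeffs"],np.round(-np.array(p["R"]).T@np.array(p["t"]),3),np.round(p["R"],2).tolist())
s=r.get_state();print(s["tcp_pos"],s["eef_rot"],s["gripper_width"],r.tips_ahead)
E
```

```text
top 442.247828880142 259.33627163144035 195.32327397707962 [-0.01678611  0.          0.          0.          0.        ] [ 0.298 -0.     1.139] [[0.01, -1.0, 0.01], [-0.98, -0.01, -0.19], [0.19, -0.01, -0.98]]
side 354.31808755979387 255.5032222473657 191.0639121486217 [-0.02545993  0.          0.          0.          0.        ] [ 0.042 -0.431  0.623] [[0.68, -0.73, 0.01], [-0.5, -0.48, -0.73], [0.54, 0.49, -0.69]]
[0.29463909 0.60710188 0.40380532] [ 1.79911366e+02 -1.00883076e-02 -2.58918130e+01] 0.0874527188922832 0.1781
```

View pics/top0.png

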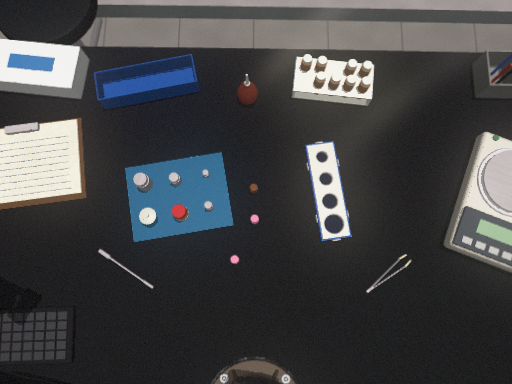

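View pics/side0.png

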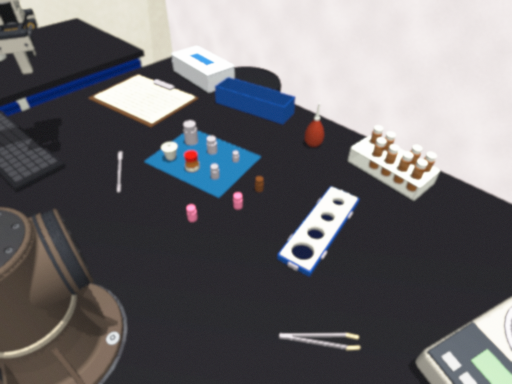

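The top view shows the weights at 500 (141,180), 200 (174,178), 100 (208,206) and 50 (206,173). The crucible is at (148,216) and the jar at (180,212). Look-alikes are brown at (254,188) and pink at (254,219) and (235,259). The case runs from (334,224), the largest well, to (322,157). I'll check this choice in a close crop.

Run:
```python
import cv2,numpy as np
a=cv2.imread("pics/top0.png");b=cv2.imread("pics/side0.png")
c1=cv2.resize(a[150:245,120:240],None,fx=5,fy=5,interpolation=cv2.INTER_CUBIC)
cv2.imwrite("pics/c1.png",c1)
c2=cv2.resize(b[110:200,140:265],None,fx=6,fy=6,interpolation=cv2.INTER_CUBIC)
cv2.imwrite("pics/c2.png",c2)
# wells: dark blobs in pale insert
g=cv2.cvtColor(a,cv2.COLOR_BGR2GRAY)
for n,im,(x0,y0,x1,y1) in(("top",a,(295,130,360,245)),("side",b,(270,180,365,275))):
    g=cv2.cvtColor(im,cv2.COLOR_BGR2GRAY)[y0:y1,x0:x1]
    cs,h=cv2.findContours((g>130).astype(np.uint8),cv2.RETR_CCOMP,cv2.CHAIN_APPROX_NONE)
    for c,hh in zip(cs,h[0]):
        if len(c)>12 : print(n,hh[3]>=0,np.round(np.array(cv2.fitEllipse(c)[0])+[x0,y0],1),np.round(cv2.fitEllipse(c)[1],1))
```

```text
top False [327.8 189.9] [ 30.9 117. ]
top True [333.6 223.5] [19.4 20.1]
top True [329.3 200.8] [15.2 16.1]
top True [325.5 178.5] [12.9 13.4]
top True [321.5 156.5] [11.2 11.9]
side False [317.9 229.5] [ 38.3 106. ]
side True [302.1 251.4] [15.4 22.7]
side True [315.2 233.4] [10.7 16.7]
side True [326.9 216.9] [ 7.8 13. ]
side True [337.8 201.9] [ 5.5 10.5]
```

View pics/c1.png

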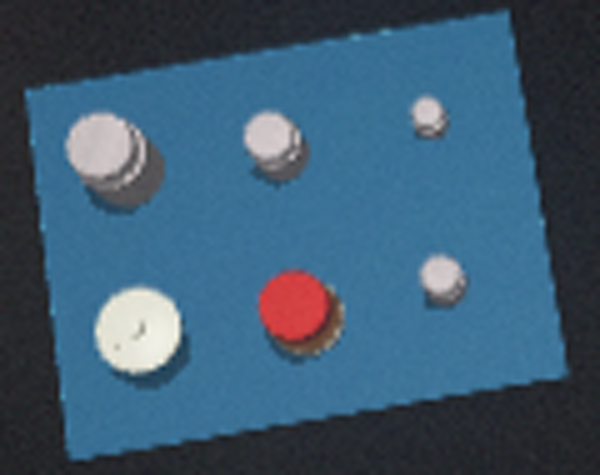

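View pics/c2.png

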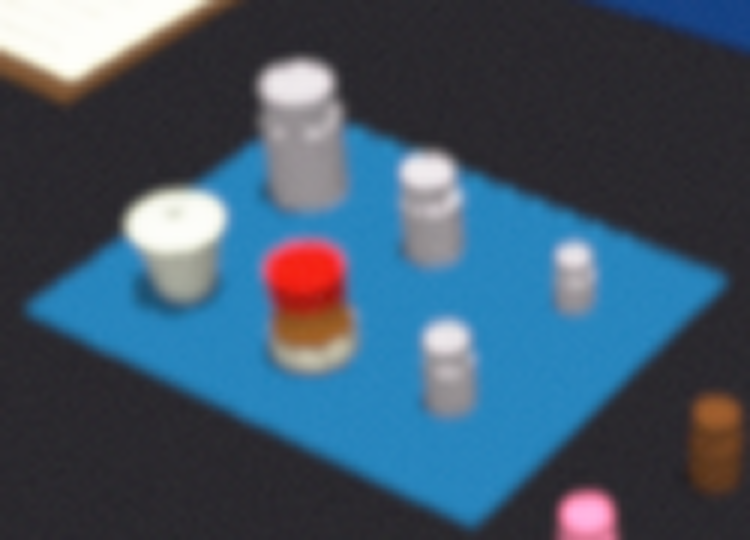

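The crops confirm the four steel weights. In the 5x top crop the knob tops are 500 (100,146), 200 (270,136), 50 (427,112) and 100 (441,276). The crucible is at (139,330) and the jar at (294,305). In the side crop the knob tops are 500 (297,85), 200 (428,172), 100 (447,338) and 50 (574,256).

```bash
cat > h.py <<'E'
from plant import r
import cv2,numpy as np
def at(n,px,z):
    p=r.camera_params(n);R=np.array(p["R"]);K=np.array([[p["fx"],0,p["cx"]],[0,p["fy"],p["cy"]],[0,0,1]])
    u=cv2.undistortPoints(np.array([[px]],float),K,np.array(p["dist_coeffs"]))[0,0]
    d=R.T@np.array([u[0],u[1],1]);c=-R.T@np.array(p["t"]);return (c+d*(z-c[2])/d[2])[:2]
E
python3 - <<'E'
from h import *
T={"500":((100,146),65),"200":((270,136),49),"100":((441,276),40),"50":((427,112),31),"cru":((139,330),51),"jar":((294,305),51)}
S={"500":(297,85),"200":(428,172),"100":(447,338),"50":(574,256),"cru":(176,216),"jar":(305,267)}
for k,(p,z) in T.items():
    a=at("top",(np.array(p)+.5)/5-.5+[120,150],z/1e3);b=at("side",(np.array(S[k])+.5)/6-.5+[140,110],z/1e3)
    print(k,a.round(4),b.round(4))
W=[((333.6,223.5),(302.1,251.4)),((329.3,200.8),(315.2,233.4)),((325.5,178.5),(326.9,216.9)),((321.5,156.5),(337.8,201.9))]
P=[[at("top",a,.018),at("side",b,.018)] for a,b in W];print(np.round(P,4).tolist())
for i in(0,1):print([np.linalg.norm(P[k][i]-P[k+1][i]).round(4) for k in range(3)])
m=np.mean(P,1);d=m[0]-m[3];d/=np.linalg.norm(d);c=m.mean(0)
for k in range(4):print("well",(c+d*(.09-.06*k)).round(4))
print("row dir deg",np.degrees(np.arctan2(d[1],d[0])))
E
```

```text
500 [0.5481 0.2926] [0.5489 0.2912]
200 [0.5583 0.2113] [0.5591 0.2111]
100 [0.4891 0.1232] [0.4909 0.1232]
50 [0.5764 0.1345] [0.5776 0.1339]
cru [0.4579 0.271 ] [0.4556 0.2645]
jar [0.4715 0.1946] [0.472  0.1937]
[[[0.4488, -0.1972], [0.4467, -0.1995]], [[0.5077, -0.1873], [0.5058, -0.1904]], [[0.5667, -0.1784], [0.5648, -0.1807]], [[0.6261, -0.1689], [0.6238, -0.1716]]]
[np.float64(0.0597), np.float64(0.0597), np.float64(0.0601)]
[np.float64(0.0598), np.float64(0.0598), np.float64(0.0597)]
well [ 0.4474 -0.1984]
well [ 0.5067 -0.189 ]
well [ 0.5659 -0.1796]
well [ 0.6252 -0.1702]
row dir deg -170.98924148001487
```

```bash
python3 -m pendant '[[[0.04,0.018,0.005,0,0,-7,0.27],[0.08,0.036,0.01,0,0,-14,0.27],[0.12,0.055,0.02,0,0,-21,0.27],[0.16,0.074,0.03,0,0,-28,0.27],[0.2,0.094,0.04,0,0,-34.9,0.27]]]' 20
cat >> h.py <<'E'
def to(x,y,z):
    s=r.get_state();from scipy.spatial.transform import Rotation as Q
    R=Q.from_euler("xyz",s["eef_rot"],degrees=True)
    print("t",round(s["time_s"],2),"tcp",np.round(s["tcp_pos"],4),"rot",np.round(s["eef_rot"],2),"F",np.round(s["contact_force"],1),"w",round(s["gripper_width"],4),"g",round(s["gripper_force"],1),"J",np.round(s["joints"],0))
    print("shift",R.inv().apply(np.array([x,y,z])-s["tcp_pos"]).round(4))
E
python3 -c "from h import *;to(.5485,.292,.30)"
```

```text
time_s: 0.6
tcp_pos: [0.4343, 0.4338, 0.364]
eef_rot: [180.0, 0.0, 9.3]
contact_force: [1.4, 0.3, -0.4]
gripper_width: 0.057
gripper_force: 0.0
t 0.6 tcp [0.4343 0.4338 0.364 ] rot [1.7998e+02 2.0000e-02 9.3200e+00] F [ 1.4  0.3 -0.4] w 0.057 g 0.0 J [ 63.  16. -11.  -0. -63.  36.]
shift [0.0897 0.1585 0.064 ]
```

```bash
python3 -m pendant '[[[0.022,0.04,0.016,0,0,0,0.27],[0.045,0.08,0.032,0,0,0,0.27],[0.067,0.12,0.048,0,0,0,0.27],[0.09,0.1585,0.064,0,0,0,0.27],[0.09,0.1585,0.064,0,0,0,0.27]]]' >/dev/null
python3 - <<'E'
from h import *
to(.5485,.292,.2276)
im=cv2.cvtColor(r.capture("side"),cv2.COLOR_RGB2BGR);t=cv2.cvtColor(r.capture("top"),cv2.COLOR_RGB2BGR)
z=lambda a:cv2.resize(a,None,fx=4,fy=4,interpolation=cv2.INTER_CUBIC)
cv2.imwrite("pics/a1.png",np.hstack([z(im[80:200,130:230]),z(t[130:250,100:200])]))
E
```

```text
t 1.1 tcp [0.5489 0.2884 0.2975] rot [179.83   0.26   8.72] F [-0.7 -0.1 -0.2] w 0.0556 g 0.0 J [ 46.  20. -14.  -0. -55.  53.]
shift [ 0.0004 -0.0038  0.0699]
```

View pics/a1.png

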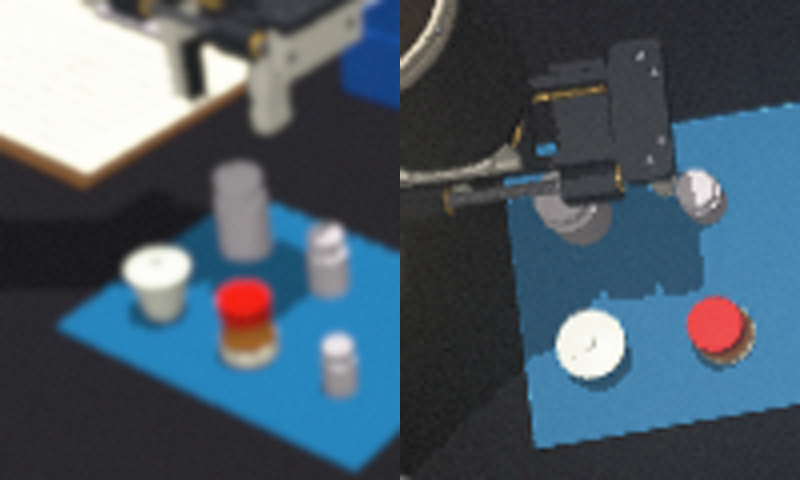

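The fingers stand above the 500 weight: in the side crop their tips are at about (185,92) and (270,128), and the knob is at (240,175). I'll check the tip projection before descending.

Run:
```python
from h import *
from scipy.spatial.transform import Rotation as Q
s=r.get_state();R=Q.from_euler("xyz",s["eef_rot"],degrees=True)
p=r.camera_params("side");K=np.array([[p["fx"],0,p["cx"]],[0,p["fy"],p["cy"]],[0,0,1]])
for y in(-.028,0,.028):
    X=s["tcp_pos"]+R.apply([0,y,.178]);q=cv2.projectPoints(X[None],cv2.Rodrigues(np.array(p["R"]))[0],np.array(p["t"]),K,np.array(p["dist_coeffs"]))[0][0,0]
    print(y,X.round(4),((q-[130,80]+.5)*4-.5).round(0))
to(.5485,.292,.2276)
```

```text
-0.028 [0.5433 0.3191 0.1217] [197.  94.]
0 [0.5476 0.2915 0.1217] [227. 106.]
0.028 [0.5519 0.2638 0.1218] [258. 119.]
t 1.2 tcp [0.5479 0.2917 0.2997] rot [1.7994e+02 9.0000e-02 8.8700e+00] F [0.3 0.4 0.2] w 0.0557 g 0.0 J [ 46.  20. -14.  -0. -56.  53.]
shift [ 0.0008 -0.0003  0.0721]
```

```bash
python3 -m pendant '[[[0.001,0,0.025,0,0,0,0.27],[0.001,0,0.045,0,0,0,0.27],[0.001,0,0.06,0,0,0,0.27],[0.001,0,0.072,0,0,0,0.27],[0.001,0,0.072,0,0,0,0.27]]]' 40
python3 -c "from h import *;to(.5485,.292,.2276)"
python3 -m pendant '[[[0,0,0,0,0,0,-1],[0,0,0,0,0,0,-1],[0,0,0,0,0,0,-1],[0,0,0,0,0,0,-1],[0,0,0,0,0,0,-1]]]' 40
python3 -c "from h import *;to(.4474,-.1984,.33)"
```

```text
time_s: 1.7
tcp_pos: [0.5474, 0.2937, 0.2274]
eef_rot: [179.9, 0.1, 9.1]
contact_force: [-0.2, 0.2, 0.7]
gripper_width: 0.0556
gripper_force: 0.0
t 1.7 tcp [0.5474 0.2937 0.2274] rot [1.7993e+02 1.1000e-01 9.0800e+00] F [-0.2  0.2  0.7] w 0.0556 g 0.0 J [ 46.  25. -18.  -0. -47.  53.]
shift [ 0.0008  0.0018 -0.0002]
time_s: 2.2
tcp_pos: [0.5485, 0.2933, 0.2295]
eef_rot: [-180.0, -0.1, 9.0]
contact_force: [-2.2, 0.9, 5.3]
gripper_width: 0.0326
gripper_force: 40.0
t 2.2 tcp [0.5485 0.2933 0.2295] rot [-1.7995e+02 -7.0000e-02  9.0200e+00] F [-2.2  0.9  5.3] w 0.0326 g 40.0 J [ 46.  25. -18.   0. -47.  53.]
shift [-0.1768  0.4697 -0.1011]
```

```bash
python3 -m pendant '[[[0,0,-0.01,0,0,0,-1],[0,0,-0.03,0,0,0,-1],[0,0,-0.055,0,0,0,-1],[0,0,-0.08,0,0,0,-1],[0,0,-0.1,0,0,0,-1]]]'
python3 -m pendant '[[[-0.01,0.02,0,0,0,0,-1],[-0.022,0.05,0,0,0,0,-1],[-0.037,0.09,0,0,0,0,-1],[-0.052,0.13,0,0,0,0,-1],[-0.067,0.17,0,0,0,0,-1]]]' 
python3 -m pendant '[[[-0.015,0.04,0,0,0,0,-1],[-0.03,0.08,0,0,0,0,-1],[-0.045,0.12,0,0,0,0,-1],[-0.06,0.16,0,0,0,0,-1],[-0.075,0.2,0,0,0,0,-1]]]' >/dev/null
python3 -c "from h import *;to(.4474,-.1984,.33)"
```

```text
time_s: 2.7
tcp_pos: [0.5481, 0.2927, 0.3299]
eef_rot: [180.0, 0.0, 9.0]
contact_force: [0.2, 1.4, -5.1]
gripper_width: 0.0325
gripper_force: 40.0
time_s: 3.2
tcp_pos: [0.5076, 0.1129, 0.3284]
eef_rot: [180.0, 0.1, 9.0]
contact_force: [0.8, -1.8, -4.1]
gripper_width: 0.033
gripper_force: 40.0
t 3.7 tcp [ 0.4647 -0.0963  0.3287] rot [-1.7998e+02  4.0000e-02  9.0100e+00] F [ 1.4  1.  -4.4] w 0.0326 g 40.0 J [ 12.   5. -30.  -0. -55.  87.]
shift [-0.0331  0.0982 -0.0013]
```

```bash
python3 -m pendant '[[[-0.013,0.04,0,0,0,0,-1],[-0.025,0.075,0,0,0,0,-1],[-0.033,0.098,0,0,0,0,-1],[-0.033,0.098,0,0,0,0,-1],[-0.033,0.098,0,0,0,0,-1]]]' >/dev/null
python3 - <<'E'
from h import *
p=lambda:r.get_state()["tcp_pos"]
to(.4474,-.1984,.2326)
im=cv2.cvtColor(r.capture("side"),cv2.COLOR_RGB2BGR);t=cv2.cvtColor(r.capture("top"),cv2.COLOR_RGB2BGR)
to(.4474,-.1984,.2326)
z=lambda a:cv2.resize(a,None,fx=4,fy=4,interpolation=cv2.INTER_CUBIC)
cv2.imwrite("pics/a2.png",np.hstack([z(im[170:290,260:360]),z(t[130:250,290:390])]))
E
```

```text
t 4.2 tcp [ 0.4481 -0.1971  0.3285] rot [-1.7997e+02  6.0000e-02  8.8900e+00] F [-0.6 -0.6 -4.6] w 0.0327 g 40.0 J [ -1.   7. -28.  -0. -55. 100.]
shift [-0.0008  0.0013  0.0959]
t 4.3 tcp [ 0.4486 -0.1962  0.3286] rot [-1.7998e+02  2.0000e-02  9.0100e+00] F [ 1.1  0.1 -4.6] w 0.0325 g 40.0 J [ -1.   7. -28.  -0. -55. 100.]
shift [-0.0015  0.002   0.096 ]
```

View pics/a2.png

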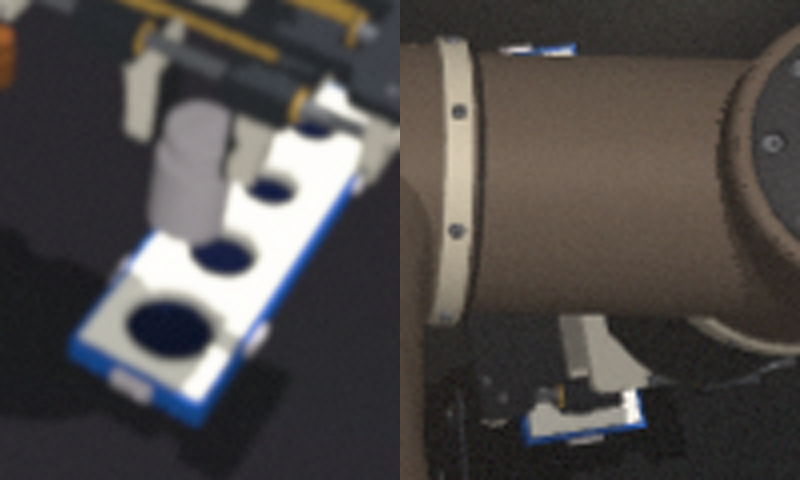

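The weight hangs upright in the side crop, bottom at about (187,225), above the largest well at (170,328). Next I descend to just above the floor.

```bash
python3 -m pendant '[[[-0.001,0.002,0.025,0,0,0,-1],[-0.001,0.002,0.05,0,0,0,-1],[-0.001,0.002,0.07,0,0,0,-1],[-0.001,0.002,0.085,0,0,0,-1],[-0.001,0.002,0.092,0,0,0,-1]]]'
python3 -m pendant '[[[0,0,0.001,0,0,0,-1],[0,0,0.002,0,0,0,-1],[0,0,0.003,0,0,0,-1],[0,0,0.003,0,0,0,-1]]]'
python3 -c "from h import *;to(.4474,-.1984,.2306)"
```

```text
time_s: 4.8
tcp_pos: [0.4479, -0.1978, 0.2354]
eef_rot: [-180.0, 0.1, 9.1]
contact_force: [-0.5, 0.1, -5.6]
gripper_width: 0.0329
gripper_force: 40.0
time_s: 5.2
tcp_pos: [0.4483, -0.1986, 0.2343]
eef_rot: [180.0, -0.1, 9.0]
contact_force: [-0.9, -0.1, -4.4]
gripper_width: 0.0327
gripper_force: 40.0
t 5.2 tcp [ 0.4483 -0.1986  0.2343] rot [ 1.7998e+02 -7.0000e-02  9.0300e+00] F [-0.9 -0.1 -4.4] w 0.0327 g 40.0 J [ -1.  14. -35.   0. -41. 100.]
shift [-0.0009 -0.0004  0.0037]
```

```bash
python3 -m pendant '[[[0,0,0.0005,0,0,0,-1],[0,0,0.001,0,0,0,-1],[0,0,0.001,0,0,0,-1]]]'|grep -E "tcp|contact"
python3 -m pendant '[[[0,0,0.0005,0,0,0,-1],[0,0,0.001,0,0,0,-1],[0,0,0.001,0,0,0,-1]]]'|grep -E "tcp|contact"
python3 -c "from h import *;to(.4474,-.1984,.2306)"
```

```text
tcp_pos: [0.4481, -0.1988, 0.2328]
contact_force: [-0.7, -1.1, -4.4]
tcp_pos: [0.4482, -0.1987, 0.2325]
contact_force: [-3.3, 1.1, 5.3]
t 5.8 tcp [ 0.4482 -0.1987  0.2325] rot [ 1.7998e+02 -3.0000e-02  9.0400e+00] F [-3.3  1.1  5.3] w 0.0327 g 40.0 J [ -1.  14. -35.   0. -41. 100.]
shift [-0.0008 -0.0005  0.0019]
```

```bash
python3 -m pendant '[[[0,0,-0.0005,0,0,0,-0.1],[0,0,-0.0005,0,0,0,0.27],[0,0,-0.0005,0,0,0,0.27],[0,0,-0.0005,0,0,0,0.27]]]' | grep -E "contact|width"
python3 -m pendant '[[[0,0,-0.015,0,0,0,0.27],[0,0,-0.04,0,0,0,0.27],[0,0,-0.065,0,0,0,0.27],[0,0,-0.09,0,0,0,0.27],[0,0,-0.09,0,0,0,0.27]]]' | grep contact
python3 -c "from h import *;to(.5587,.2112,.30)"
```

```text
contact_force: [0.3, 0.3, 0.1]
gripper_width: 0.0541
contact_force: [0.8, 0.7, -0.1]
t 6.7 tcp [ 0.4493 -0.1989  0.3255] rot [179.89  -0.33   9.05] F [ 0.8  0.7 -0.1] w 0.0556 g 0.0 J [ -1.   7. -29.   0. -54. 100.]
shift [ 0.1724 -0.3878  0.0258]
```

```bash
python3 -m pendant '[[[0.015,-0.035,0,0,0,0,0.02],[0.034,-0.075,0,0,0,0,0.02],[0.052,-0.115,0,0,0,0,0.02],[0.07,-0.155,0,0,0,0,0.02],[0.088,-0.195,0,0,0,0,0.02]]]' >/dev/null
python3 -m pendant '[[[0.018,-0.04,0.005,0,0,0,0.02],[0.036,-0.08,0.01,0,0,0,0.02],[0.054,-0.12,0.015,0,0,0,0.02],[0.072,-0.16,0.02,0,0,0,0.02],[0.085,-0.19,0.025,0,0,0,0.02]]]' >/dev/null
python3 -m pendant '[[[0,0,0,0,0,0,0.02],[0,0,0,0,0,0,0.02]]]' >/dev/null
python3 - <<'E'
from h import *
to(.5587,.2112,.2151)
im=cv2.cvtColor(r.capture("side"),cv2.COLOR_RGB2BGR)
to(.5587,.2112,.2151)
z=lambda a:cv2.resize(a,None,fx=4,fy=4,interpolation=cv2.INTER_CUBIC)
cv2.imwrite("pics/a3.png",np.hstack([z(im[90:210,150:250]),z(im[170:290,260:360])]))
E
```

```text
t 7.9 tcp [0.5584 0.2093 0.2959] rot [1.7995e+02 1.0000e-01 9.0800e+00] F [-0.1 -0.7  0.2] w 0.0444 g 0.0 J [ 39.  18. -18.  -0. -54.  60.]
shift [ 0.0007 -0.0019  0.0808]
t 7.95 tcp [0.5583 0.2085 0.2963] rot [1.7996e+02 8.0000e-02 9.0300e+00] F [ 0.5 -0.4  0.6] w 0.0446 g 0.0 J [ 39.  18. -18.  -0. -54.  60.]
shift [ 0.0009 -0.0027  0.0812]
```

View pics/a3.png

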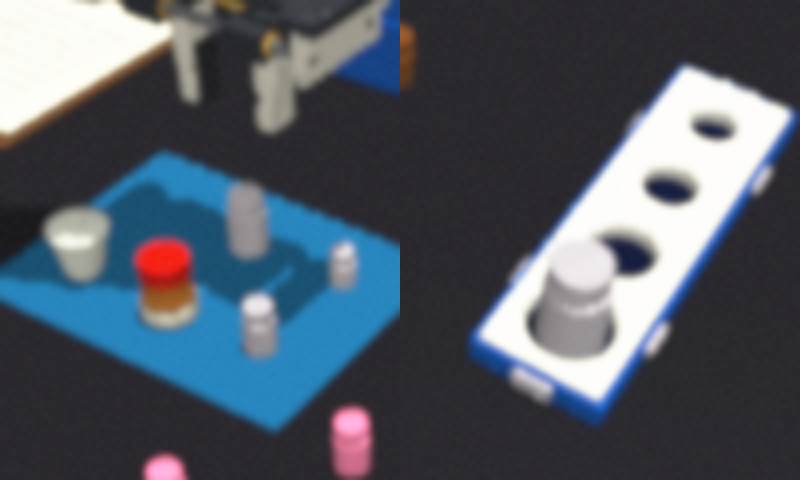

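The 500 stands upright in the largest well (right crop, 570,320). The gripper is above the 200 (left crop, 245,215), so I descend and grip it.

```bash
python3 -m pendant '[[[0.001,-0.0025,0.025,0,0,0,0.02],[0.001,-0.0025,0.05,0,0,0,0.02],[0.001,-0.0025,0.07,0,0,0,0.02],[0.001,-0.0025,0.0805,0,0,0,0.02],[0.001,-0.0025,0.0805,0,0,0,0.02]]]' 30 | grep -E "tcp|contact"
python3 -m pendant '[[[0,0,0,0,0,0,-1],[0,0,0,0,0,0,-1],[0,0,0,0,0,0,-1],[0,0,0,0,0,0,-1]]]' 30
python3 -m pendant '[[[0,0,-0.01,0,0,0,-1],[0,0,-0.03,0,0,0,-1],[0,0,-0.055,0,0,0,-1],[0,0,-0.08,0,0,0,-1],[0,0,-0.1,0,0,0,-1]]]' | grep -E "tcp|contact|width"
python3 -c "from h import *;to(.5067,-.189,.315)"
```

```text
tcp_pos: [0.5588, 0.2101, 0.2155]
contact_force: [-0.4, -0.1, -0.5]
time_s: 8.85
tcp_pos: [0.5596, 0.2115, 0.2177]
eef_rot: [-180.0, -0.1, 9.0]
contact_force: [0.2, 1.3, 3.3]
gripper_width: 0.0237
gripper_force: 30.0
tcp_pos: [0.5591, 0.2112, 0.3187]
contact_force: [-0.1, 0.0, -1.5]
gripper_width: 0.0236
t 9.35 tcp [0.5591 0.2112 0.3187] rot [-1.7998e+02 -5.0000e-02  9.0200e+00] F [-0.1  0.  -1.5] w 0.0236 g 30.0 J [ 39.  17. -16.   0. -57.  60.]
shift [-0.1145  0.387   0.0035]
```

```bash
python3 -m pendant '[[[-0.005,0.02,0,0,0,0,-1],[-0.015,0.05,0,0,0,0,-1],[-0.027,0.09,0,0,0,0,-1],[-0.038,0.13,0,0,0,0,-1],[-0.05,0.17,0,0,0,0,-1]]]' >/dev/null
python3 -m pendant '[[[-0.012,0.04,0,0,0,0,-1],[-0.024,0.08,0,0,0,0,-1],[-0.036,0.12,0,0,0,0,-1],[-0.048,0.16,0,0,0,0,-1],[-0.059,0.2,0,0,0,0,-1]]]' >/dev/null
python3 -m pendant '[[[-0.0055,0.017,0,0,0,0,-1],[-0.0055,0.017,0,0,0,0,-1],[-0.0055,0.017,0,0,0,0,-1],[-0.0055,0.017,0,0,0,0,-1]]]' | grep -E "tcp|contact|width"
python3 -c "from h import *;to(.5067,-.189,.2250)"
```

```text
tcp_pos: [0.5066, -0.1885, 0.3166]
contact_force: [0.3, -0.1, -1.2]
gripper_width: 0.0237
t 10.75 tcp [ 0.5066 -0.1885  0.3166] rot [-1.7999e+02  2.0000e-02  9.0300e+00] F [ 0.3 -0.1 -1.2] w 0.0237 g 30.0 J [  0.  12. -23.  -0. -54.  99.]
shift [0.0001 0.0005 0.0916]
```

```bash
python3 -m pendant '[[[0,0,0.025,0,0,0,-1],[0,0,0.05,0,0,0,-1],[0,0,0.07,0,0,0,-1],[0,0,0.085,0,0,0,-1],[0,0,0.0915,0,0,0,-1]]]' | grep -E "tcp|contact"
python3 -m pendant '[[[0,0,0.001,0,0,0,-1],[0,0,0.002,0,0,0,-1],[0,0,0.002,0,0,0,-1],[0,0,0.002,0,0,0,-1]]]'| grep -E "tcp|contact"
python3 -m pendant '[[[0,0,0.0005,0,0,0,-1],[0,0,0.001,0,0,0,-1],[0,0,0.001,0,0,0,-1]]]'|grep -E "tcp|contact"
```

```text
tcp_pos: [0.5065, -0.1879, 0.2238]
contact_force: [0.2, -0.3, -1.6]
tcp_pos: [0.5071, -0.1888, 0.2239]
contact_force: [1.0, -0.5, -2.2]
tcp_pos: [0.5067, -0.1889, 0.2222]
contact_force: [-0.4, 0.3, -2.0]
```

```bash
python3 -m pendant '[[[0,0,0.0005,0,0,0,-1],[0,0,0.0008,0,0,0,-1],[0,0,0.0008,0,0,0,-1]]]'|grep -E "tcp|contact"
python3 -m pendant '[[[0,0,0.0004,0,0,0,-1],[0,0,0.0007,0,0,0,-1],[0,0,0.0007,0,0,0,-1]]]'|grep -E "tcp|contact"
```

```text
tcp_pos: [0.5068, -0.1889, 0.2212]
contact_force: [0.2, -0.1, -1.8]
tcp_pos: [0.5069, -0.1889, 0.2208]
contact_force: [-0.8, 0.3, -0.8]
```

```bash
python3 -m pendant '[[[0,0,0.0003,0,0,0,-1],[0,0,0.0005,0,0,0,-1],[0,0,0.0005,0,0,0,-1]]]'|grep -E "tcp|contact"
python3 -m pendant '[[[0,0,0,0,0,0,-0.35],[0,0,0,0,0,0,0.02],[0,0,0,0,0,0,0.02],[0,0,0,0,0,0,0.02]]]' | grep -E "tcp|contact|width"
python3 -m pendant '[[[0,0,-0.015,0,0,0,0.02],[0,0,-0.04,0,0,0,0.02],[0,0,-0.065,0,0,0,0.02],[0,0,-0.09,0,0,0,0.02],[0,0,-0.09,0,0,0,0.02]]]' | grep contact
python3 -c "from h import *;to(.49,.1232,.295)"
```

```text
tcp_pos: [0.507, -0.1889, 0.2207]
contact_force: [-0.3, 0.1, 4.4]
tcp_pos: [0.5068, -0.1889, 0.22]
contact_force: [0.3, -0.8, 0.5]
gripper_width: 0.0434
contact_force: [0.1, 0.4, 0.6]
t 13.75 tcp [ 0.5079 -0.1891  0.3137] rot [179.9   -0.33   9.05] F [0.1 0.4 0.6] w 0.0447 g 0.0 J [  0.  13. -23.   0. -54.  99.]
shift [ 0.0313 -0.3112  0.0183]
```

```bash
python3 -m pendant '[[[0.003,-0.03,0,0,0,0,-0.09],[0.007,-0.07,0,0,0,0,-0.09],[0.011,-0.11,0,0,0,0,-0.09],[0.015,-0.15,0,0,0,0,-0.09],[0.019,-0.19,0,0,0,0,-0.09]]]' >/dev/null
python3 -m pendant '[[[0.004,-0.04,0.005,0,0,0,-0.09],[0.008,-0.08,0.01,0,0,0,-0.09],[0.0125,-0.121,0.018,0,0,0,-0.09],[0.0125,-0.121,0.018,0,0,0,-0.09],[0.0125,-0.121,0.018,0,0,0,-0.09]]]' >/dev/null
python3 -m pendant '[[[0,0,0,0,0,0,-0.09],[0,0,0,0,0,0,-0.09]]]' >/dev/null
python3 - <<'E'
from h import *
im=cv2.cvtColor(r.capture("side"),cv2.COLOR_RGB2BGR)
to(.49,.1232,.2101)
z=lambda a:cv2.resize(a,None,fx=4,fy=4,interpolation=cv2.INTER_CUBIC)
cv2.imwrite("pics/a4.png",np.hstack([z(im[90:210,150:250]),z(im[170:290,260:360])]))
E
```

```text
t 15.0 tcp [0.4893 0.1222 0.2922] rot [-1.80e+02 -1.00e-02  8.93e+00] F [ 0.2  0.1 -0.2] w 0.0395 g 0.0 J [ 36.  11. -29.   0. -50.  63.]
shift [ 0.0009 -0.0009  0.0821]
```

View pics/a4.png

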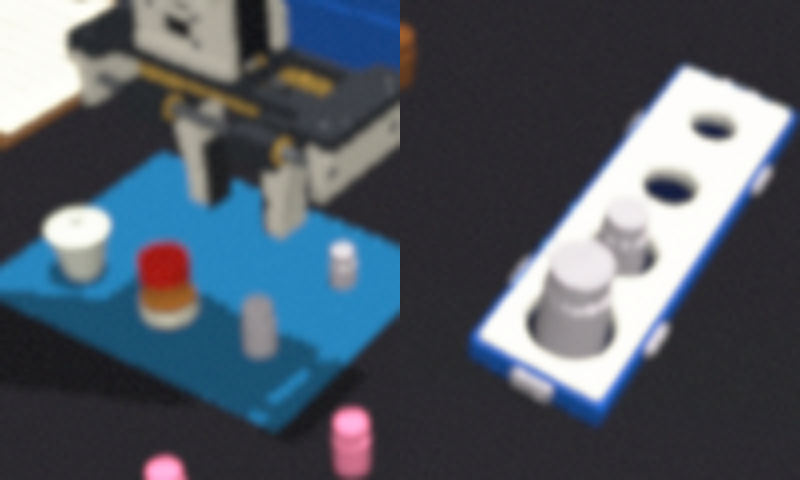

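The 200 stands upright in its well (right crop, 628,240). The gripper is centred over the 100 (left crop, 258,325).

```bash
python3 -m pendant '[[[0.001,-0.001,0.025,0,0,0,-0.09],[0.001,-0.001,0.05,0,0,0,-0.09],[0.001,-0.001,0.07,0,0,0,-0.09],[0.001,-0.001,0.082,0,0,0,-0.09],[0.001,-0.001,0.082,0,0,0,-0.09]]]' 20 | grep -E "tcp|contact"
python3 -m pendant '[[[0,0,0,0,0,0,-1],[0,0,0,0,0,0,-1],[0,0,0,0,0,0,-1],[0,0,0,0,0,0,-1]]]' 20
python3 -m pendant '[[[0,0,-0.01,0,0,0,-1],[0,0,-0.03,0,0,0,-1],[0,0,-0.055,0,0,0,-1],[0,0,-0.08,0,0,0,-1],[0,0,-0.1,0,0,0,-1]]]' | grep -E "tcp|contact|width"
python3 -c "from h import *;to(.5659,-.1796,.312)"
```

```text
tcp_pos: [0.4897, 0.1235, 0.2089]
contact_force: [0.4, -0.1, 0.9]
time_s: 15.9
tcp_pos: [0.4903, 0.1245, 0.211]
eef_rot: [-180.0, -0.1, 9.0]
contact_force: [0.7, -0.5, 2.5]
gripper_width: 0.0187
gripper_force: 20.0
tcp_pos: [0.4899, 0.1243, 0.3124]
contact_force: [0.4, -0.7, -1.9]
gripper_width: 0.0188
t 16.4 tcp [0.4899 0.1243 0.3124] rot [-1.7997e+02 -8.0000e-02  9.0300e+00] F [ 0.4 -0.7 -1.9] w 0.0188 g 20.0 J [ 37.   9. -28.   0. -53.  62.]
shift [2.730e-02 3.121e-01 3.000e-04]
```

```bash
python3 -m pendant '[[[0.002,0.02,0,0,0,0,-1],[0.005,0.05,0,0,0,0,-1],[0.008,0.09,0,0,0,0,-1],[0.012,0.13,0,0,0,0,-1],[0.015,0.17,0,0,0,0,-1]]]' >/dev/null
python3 -m pendant '[[[0.004,0.04,0,0,0,0,-1],[0.008,0.08,0,0,0,0,-1],[0.0115,0.12,0,0,0,0,-1],[0.0125,0.142,0,0,0,0,-1],[0.0125,0.142,0,0,0,0,-1]]]' >/dev/null
python3 -m pendant '[[[0,0,0,0,0,0,-1],[0,0,0,0,0,0,-1]]]' | grep -E "contact|width"
python3 -c "from h import *;to(.5659,-.1796,.2180)"
```

```text
contact_force: [0.2, 0.2, -0.2]
gripper_width: 0.0188
t 17.6 tcp [ 0.5658 -0.1788  0.3105] rot [-179.99   -0.      9.04] F [ 0.2  0.2 -0.2] w 0.0188 g 20.0 J [  1.  17. -17.  -0. -56.  98.]
shift [-0.      0.0008  0.0925]
```

```bash
python3 -m pendant '[[[0,0.001,0.025,0,0,0,-1],[0,0.001,0.05,0,0,0,-1],[0,0.001,0.07,0,0,0,-1],[0,0.001,0.085,0,0,0,-1],[0,0.001,0.0925,0,0,0,-1]]]' | grep -E "tcp|contact"
python3 -m pendant '[[[0,0,0.001,0,0,0,-1],[0,0,0.002,0,0,0,-1],[0,0,0.002,0,0,0,-1],[0,0,0.002,0,0,0,-1]]]'| grep -E "tcp|contact"
python3 -m pendant '[[[0,0,0.0004,0,0,0,-1],[0,0,0.0008,0,0,0,-1],[0,0,0.0008,0,0,0,-1]]]'|grep -E "tcp|contact"
```

```text
tcp_pos: [0.5658, -0.1793, 0.2166]
contact_force: [-0.0, -1.0, -0.6]
tcp_pos: [0.5665, -0.1804, 0.2165]
contact_force: [0.7, 0.5, -0.4]
tcp_pos: [0.5662, -0.1805, 0.215]
contact_force: [0.5, -0.4, -1.5]
```

```bash
python3 -m pendant '[[[0,0,0.0003,0,0,0,-1],[0,0,0.0006,0,0,0,-1],[0,0,0.0006,0,0,0,-1]]]'|grep -E "tcp|contact"
python3 -m pendant '[[[0,0,0.0003,0,0,0,-1],[0,0,0.0005,0,0,0,-1],[0,0,0.0005,0,0,0,-1]]]'|grep -E "tcp|contact"
```

```text
tcp_pos: [0.5662, -0.1805, 0.2142]
contact_force: [-0.2, -0.5, -0.9]
tcp_pos: [0.5663, -0.1805, 0.2141]
contact_force: [-1.0, -0.2, 3.9]
```

Contact. Next I release and go to the 50.

```bash
python3 -m pendant '[[[0,0,0,0,0,0,-0.5],[0,0,0,0,0,0,-0.09],[0,0,0,0,0,0,-0.09],[0,0,0,0,0,0,-0.09]]]' | grep -E "tcp|contact|width"
python3 -m pendant '[[[0,0,-0.015,0,0,0,-0.09],[0,0,-0.04,0,0,0,-0.09],[0,0,-0.065,0,0,0,-0.09],[0,0,-0.09,0,0,0,-0.09],[0,0,-0.09,0,0,0,-0.09]]]' | grep contact
python3 -c "from h import *;to(.577,.1342,.285)"
```

```text
tcp_pos: [0.5662, -0.1805, 0.2136]
contact_force: [-0.9, -0.2, 0.3]
gripper_width: 0.0382
contact_force: [0.4, 0.7, 0.1]
t 20.3 tcp [ 0.5674 -0.1806  0.3076] rot [179.9   -0.34   9.05] F [0.4 0.7 0.1] w 0.0396 g 0.0 J [  1.  18. -17.   0. -55.  98.]
shift [ 0.0589 -0.3094  0.0224]
```

```bash
python3 -m pendant '[[[0.006,-0.03,0,0,0,0,-0.18],[0.014,-0.07,0,0,0,0,-0.18],[0.021,-0.11,0,0,0,0,-0.18],[0.029,-0.15,0,0,0,0,-0.18],[0.036,-0.19,0,0,0,0,-0.18]]]' >/dev/null
python3 -m pendant '[[[0.008,-0.04,0.005,0,0,0,-0.18],[0.016,-0.08,0.01,0,0,0,-0.18],[0.0235,-0.119,0.02,0,0,0,-0.18],[0.0235,-0.119,0.02,0,0,0,-0.18],[0.0235,-0.119,0.02,0,0,0,-0.18]]]' >/dev/null
python3 -m pendant '[[[0,0,0,0,0,0,-0.18],[0,0,0,0,0,0,-0.18]]]' >/dev/null
python3 - <<'E'
from h import *
im=cv2.cvtColor(r.capture("side"),cv2.COLOR_RGB2BGR)
to(.577,.1342,.2023)
z=lambda a:cv2.resize(a,None,fx=4,fy=4,interpolation=cv2.INTER_CUBIC)
cv2.imwrite("pics/a5.png",np.hstack([z(im[90:210,160:260]),z(im[170:290,260:360])]))
E
```

```text
t 21.55 tcp [0.5766 0.133  0.284 ] rot [-1.7999e+02 -2.0000e-02  8.9400e+00] F [ 0.1 -1.1  0. ] w 0.0359 g 0.0 J [ 32.  19. -19.   0. -52.  67.]
shift [ 0.0005 -0.0011  0.0817]
```

View pics/a5.png

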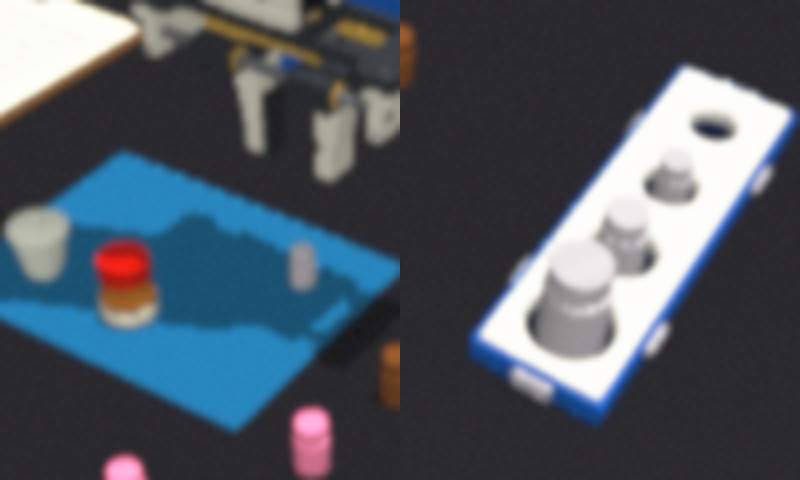

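The 100 stands in its well (right crop, 675,175), and the gripper is above the 50 (left crop, 302,265).

```bash
python3 -m pendant '[[[0.0005,-0.001,0.025,0,0,0,-0.18],[0.0005,-0.001,0.05,0,0,0,-0.18],[0.0005,-0.001,0.07,0,0,0,-0.18],[0.0005,-0.001,0.0815,0,0,0,-0.18],[0.0005,-0.001,0.0815,0,0,0,-0.18]]]' 15 | grep -E "tcp|contact"
python3 -m pendant '[[[0,0,0,0,0,0,-1],[0,0,0,0,0,0,-1],[0,0,0,0,0,0,-1],[0,0,0,0,0,0,-1]]]' 15
python3 -m pendant '[[[0,0,-0.01,0,0,0,-1],[0,0,-0.03,0,0,0,-1],[0,0,-0.055,0,0,0,-1],[0,0,-0.08,0,0,0,-1],[0,0,-0.1,0,0,0,-1]]]' | grep -E "tcp|contact|width"
python3 -c "from h import *;to(.6252,-.1702,.302)"
```

```text
tcp_pos: [0.5765, 0.1343, 0.2009]
contact_force: [0.1, -0.6, 1.0]
time_s: 22.45
tcp_pos: [0.5772, 0.1353, 0.2032]
eef_rot: [-180.0, -0.1, 9.0]
contact_force: [0.1, -0.2, 2.0]
gripper_width: 0.0153
gripper_force: 15.0
tcp_pos: [0.5769, 0.1352, 0.3047]
contact_force: [0.2, -0.5, -0.6]
gripper_width: 0.0148
t 22.95 tcp [0.5769 0.1352 0.3047] rot [-1.7997e+02 -9.0000e-02  9.0300e+00] F [ 0.2 -0.5 -0.6] w 0.0148 g 15.0 J [ 32.  18. -18.   0. -55.  67.]
shift [-3.000e-04  3.092e-01  2.500e-03]
```

```bash
python3 -m pendant '[[[0,0.02,0,0,0,0,-1],[0,0.05,0,0,0,0,-1],[0,0.09,0,0,0,0,-1],[0,0.13,0,0,0,0,-1],[0,0.17,0,0,0,0,-1]]]' >/dev/null
python3 -m pendant '[[[0,0.04,0,0,0,0,-1],[0,0.08,0,0,0,0,-1],[0,0.12,0,0,0,0,-1],[0,0.139,0,0,0,0,-1],[0,0.139,0,0,0,0,-1]]]' >/dev/null
python3 -m pendant '[[[0,0,0,0,0,0,-1],[0,0,0,0,0,0,-1]]]' | grep -E "contact|width"
python3 -c "from h import *;to(.6252,-.1702,.2100)"
```

```text
contact_force: [-0.4, 0.2, 0.3]
gripper_width: 0.0144
t 24.15 tcp [ 0.6252 -0.1694  0.3027] rot [-1.7999e+02 -1.0000e-02  9.0500e+00] F [-0.4  0.2  0.3] w 0.0144 g 15.0 J [  2.  22. -11.  -0. -57.  97.]
shift [-0.0001  0.0008  0.0927]
```

```bash
python3 -m pendant '[[[0,0.001,0.025,0,0,0,-1],[0,0.001,0.05,0,0,0,-1],[0,0.001,0.07,0,0,0,-1],[0,0.001,0.085,0,0,0,-1],[0,0.001,0.0925,0,0,0,-1]]]' | grep -E "tcp|contact"
python3 -m pendant '[[[0,0,0.001,0,0,0,-1],[0,0,0.002,0,0,0,-1],[0,0,0.002,0,0,0,-1],[0,0,0.002,0,0,0,-1]]]'| grep -E "tcp|contact"
python3 -m pendant '[[[0,0,0.0004,0,0,0,-1],[0,0,0.0007,0,0,0,-1],[0,0,0.0007,0,0,0,-1]]]'|grep -E "tcp|contact"
```

```text
tcp_pos: [0.6252, -0.1702, 0.2086]
contact_force: [-1.3, -0.6, -0.4]
tcp_pos: [0.6258, -0.1711, 0.2087]
contact_force: [-0.1, 0.4, -1.3]
tcp_pos: [0.6254, -0.1711, 0.2072]
contact_force: [-0.5, 0.9, -0.4]
```

```bash
python3 -m pendant '[[[0,0,0.0003,0,0,0,-1],[0,0,0.0005,0,0,0,-1],[0,0,0.0005,0,0,0,-1]]]'|grep -E "tcp|contact"
```

```text
tcp_pos: [0.6255, -0.1711, 0.2065]
contact_force: [-0.5, 0.2, -1.2]
```

```bash
python3 -m pendant '[[[0,0,0.0003,0,0,0,-1],[0,0,0.0005,0,0,0,-1],[0,0,0.0005,0,0,0,-1]]]'|grep -E "tcp|contact"
```

```text
tcp_pos: [0.6256, -0.1711, 0.2063]
contact_force: [-0.4, -0.2, 1.7]
```

```bash
python3 -m pendant '[[[0,0,0,0,0,0,-0.55],[0,0,0,0,0,0,-0.18],[0,0,0,0,0,0,-0.18],[0,0,0,0,0,0,-0.18]]]' | grep -E "tcp|contact|width"
python3 -m pendant '[[[0,0,-0.015,0,0,0,-0.18],[0,0,-0.04,0,0,0,-0.18],[0,0,-0.065,0,0,0,-0.18],[0,0,-0.1,0,0,0,-0.18],[0,0,-0.13,0,0,0,-0.18]]]' | grep contact
python3 -m pendant '[[[0,-0.03,0,0,0,0,-0.18],[0,-0.06,0,0,0,0,-0.18],[0,-0.09,0,0,0,0,-0.18],[0,-0.12,0,0,0,0,-0.18],[0,-0.12,0,0,0,0,-0.18]]]' >/dev/null
python3 - <<'E'
from h import *
im=cv2.cvtColor(r.capture("side"),cv2.COLOR_RGB2BGR)
z=lambda a:cv2.resize(a,None,fx=4,fy=4,interpolation=cv2.INTER_CUBIC)
cv2.imwrite("pics/a6.png",np.hstack([z(im[90:210,160:260]),z(im[170:290,260:360])]))
to(0,0,0)
E
```

```text
tcp_pos: [0.6255, -0.1711, 0.206]
contact_force: [0.2, 0.2, 0.3]
gripper_width: 0.0344
contact_force: [0.5, -0.6, 0.2]
t 27.4 tcp [ 0.6065 -0.0511  0.3376] rot [ 1.80e+02 -9.00e-02  9.16e+00] F [-0.5  0.7 -0.5] w 0.036 g 0.0 J [ 14.  17. -13.   0. -59.  86.]
shift [-0.5912 -0.147   0.3367]
```

View pics/a6.png

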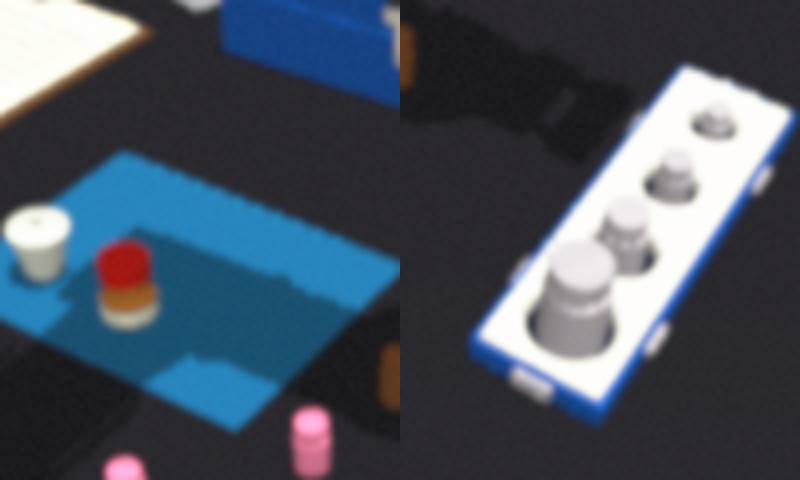

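All four weights stand upright in their wells, largest to smallest (right crop, from (570,320) to (715,122)). The crucible and the jar have not moved. The arm is clear, so I hand in.

```bash
python3 -c "from plant import r;print(r.close_job())"
```

```text
the job is handed in; nothing more can be done
None
```

The job is handed in at about 27 s of the 96 s allowed: all four weights stand upright in their matching wells, largest to smallest, and the crucible and jar were not moved.

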